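Clamp a key fob in its holding jig

TASK

Lay the black key fob flat in the nest of the blue holding jig and let go of it. Then swing the jig's red-knobbed hold-down handle round over its cam until it drops into the low notch and its rubber foot holds the fob down. Go gently: never force the handle (keep the push under 20 N, also when it meets its stop), do not shift the small things lying about, and let go at the end.

Things in the scene. Friction and masses are not known exactly. Their poses are not given: they have to be found in the camera images.
- fob: black key fob, the loose thing to clamp, 33 mm wide (x), 72 mm long (y) and 12 mm thick, the narrow key-ring end at +y; origin at the centre of its underside, z up. It lies flat on the bench to the left of the soldering station. Grasp it from above across its width.
- jig: blue holding jig fixed to the bench: a plate 120 (x) x 210 (y) x 12 mm with a round post, a cam ring of 48 mm radius round the post, a handle and a nest. Origin on the post's axis at bench height, z up; the plate reaches from y = -55 to +155 mm; the nest lies along +y.
- nest (a point): centre of the nest's floor, 12 mm above the bench, 105 mm from the post along the jig's +y; axes as the jig's. It takes the fob flat with its LENGTH ALONG THE JIG'S X, either way round: inside 78 (x) x 39 mm (y), walls 8 mm high, 6 mm thick: end walls, and side lips only over the last 14 mm at each end, so the middle 50 mm of both long sides is open for fingers.
- swing (a joint): angle of the handle about the post's vertical axis, rad, growing counter-clockwise seen from above. At 0 the handle points 0.35 rad from the jig's +x toward +y; at 1.22 straight over the nest (+y). It starts between 0.02 and 0.2, on the level part of the cam, and is turned toward larger values.
- post (a point): centre of the post's top, 84 mm above the bench. Cam round it, nominal swing angles: ramp 0.58 to 1.02 (lifts the handle 7 mm), crest to 1.11, then a 13 mm drop into the notch, centred at 1.22 with only 0.05 rad of play, a hard stop right behind. The ring is clamped anywhere within 0.22 rad either way, so all these angles shift together by an unknown amount and must be felt.
- handle: hold-down handle: dark steel arm 16 mm wide from the post out to 162 mm, upper face 68 mm above the bench on the level part. It turns with swing and slides up and down the post, pulled down by a spring with 16 to 22 N, weight included, so it rises and drops by itself unless gripped. Turning takes about 1 N at the knob on the level, 3 to 6 N on the ramp. Origin on the post's axis, x along the arm.
- knob (a point): centre of the top of the red knob, an upright cylinder 18 mm in diameter and 40 mm high standing on the arm 150 mm from the post's axis. Its top is about 108 mm above the bench on the level part of the cam, 114 mm on the crest, 101 mm when fully down in the notch.
- foot: black rubber pad, 36 mm long across the arm and 14 mm wide, on a spring plunger under the arm 105 mm from the post's axis; origin at the centre of its underside. 27 mm above the bench on the level part of the cam; in the notch it presses on the fob with about 2 N.
- fob_shell: loose thin black back shell of a key fob, 33 x 61 x 6 mm, on the bench behind the jig: leave it alone
- flux_bottle: small upright flux bottle, 27 mm in diameter and 62 mm high, near the jig: leave it alone
- relay_blue: small blue cube relay, 24 x 34 x 22 mm, on the bench: leave it alone
Things that resemble listed ones, but are neither listed nor needed, are in the scene too. Of the things shaped like the fob, the black one is meant.

How it is judged:
By the outcome, as a careful person would: the job done as asked, in the order asked, and still so for the second after the job is handed in, with the robot touching nothing.
It also fails if it takes over 72 s, if anything falls off the work surface, if the arm or the gripper's body presses on something with over 40 N, if the wrist force passes 120 N, or if a joint passes its speed limit or range.

ROBOT

A 7-joint arm with a two-finger parallel gripper is mounted at the origin on a cart in front of the work surface, level with it; the furniture and walls round the work are solid. World frame = base frame: x ahead of the robot, y to its left, z up, the work surface at z = 0. Lengths are in m, angles in rad, forces in N, time in s.
With the tool pointing down it reaches from about 0.35 to 0.9 m from the base axis. Payload 7.2 kg.
Tool frame: the origin (TCP) lies between the finger pads; the fingertips stand 8 mm ahead of it and the grasp point (between the pads) lies 11 mm behind it; z points along the fingers, y is the line along which they close (so a half turn about z gives the same grasp; the last joint's range is limited). The gripper opens to 85 mm and grips with 20 to 120 N. Pads are 22 mm wide; open, the fingers measure 114 mm over their backs; the gripper's body (76 mm by 85 mm) begins 54 mm behind the grasp point. The pads swing forward as they close: fully open they stand 13 mm farther back than shut.
Start: joints at [-1.276, 0.411, -0.013, 1.596, 0.006, 1.134, -0.082], TCP at [0.222, 0.584, 0.239] pointing down, gripper open.
Joint ranges: [-2.95, 2.95], [-0.29, 1.99], [-1.47, 1.44], [0.14, 2.54], [-1.03, 4.17], [0.13, 1.85], [-2.86, 2.86]. Speed limits (rad/s): [2.39, 2.39, 3.01, 3.01, 3.14, 3.14, 3.14].

INTERFACE

Orientations are given as [roll, pitch, yaw] about the fixed x, y, z axes, in that order (R = Rz(yaw) Ry(pitch) Rx(roll)).
In Python, from station import bot gives the robot as it stands.
- The arm moves only by the shell command python3 -m inch 'ROWS' [FORCE]. ROWS is JSON, a list that holds one entry, the list of rows, each a list of 5 numbers: the finger opening in mm, from 0 to 85.4, then the shift along the tool's x, y, z in mm, then the turn about the tool's z in degrees. In form: [[[gripper, tx, ty, tz, yaw], ...]]. A call has 1 to 5 rows; each row is the pose to reach, as a shift and turn from the pose commanded when the call began, along the tool's axes at that moment; what a row does not reach only later rows make up. A row lasts 1/12 s, in which the tool goes at most 41.7 mm and 7.16 degrees, less where a joint would pass 70% of its speed; a pose out of reach is approached as far as the arm can. A call with a gripper value outside its range is refused whole. The fingers move at their own pace and stop on an object; FORCE is the grip in N (left out, the last holds). Time passes only in rows, so rows that repeat a pose let the fingers close. It gives the time, the measured TCP pose, the force, the opening and the grip force at its end, in the units of the state.
- bot.get_state(): the state, without advancing time (a new reading comes with each control period).
- bot.read_camera(name): name is "scene" or "top"; returns the picture (384x512x3 uint8, red, green, blue); there is no depth.
- bot.calibration(name): a dict with "intrinsics" (3x3 intrinsics, pixels), "dist_coeffs" ([k1, k2, p1, p2, k3] as OpenCV has them; the pictures are not rectified), "world_to_cam" (4x4, takes a point from world to camera coordinates). Camera axes: x right, y up, looking along -z (the intrinsics and any distortion apply to the point x, -y, -z); pixel columns grow to the right and rows downward; lengths in m; the calibration is good to about 2 mm. A picture is of the moment at which its call begins. calibration takes no time and is no camera call.
- bot.sign_off(): hands the job in; it is judged then, once.
Trained networks look in the newest picture that a camera, given by its name, has taken for a name from the list of things; names that differ only in an ending like _2 or _b are one class to them, and where a whole thing is asked for, a point or a joint stands for the part that bears it (a point fixed in the world has none). Each returns a list of dicts, best first, with "score" (0 to 1); they miss things now and then, are a little off and sometimes report something else, mostly with a low value. They report only what shows in the picture. A call takes as long as a camera call. They do not tell look-alikes from the thing itself.
- bot.recognise(camera, label): "uv" ([column, row] in pixels, amid what is visible of it).
The state is a dict: "t": time; "joint_pos": joint angles; "qvel": joint speeds; "joint_efforts": joint torques, N m; "ee_pos": TCP position; "tool_rot": TCP orientation; "ft_force": force on the tool from outside, world axes, zero at the start; "wrist_torque": the same for the moment, N m; "grip_width": finger opening in m; "finger_force": force on a finger pad.
Only numpy, scipy, OpenCV 4.12 (cv2) and the standard library are available. Lean on these libraries where they do the work, as an engineer would, in place of code of your own. Each camera call takes 0.05 s, during which the arm holds its last target. There are 200 camera calls.

## Working session

There is one attempt and no reset: what is moved stays moved. The work goes in short steps, Python scripts to look and compute and a shell command to move; the robot and the scene stay as the last step left them, time stands still between calls to the robot, and variables do not carry over. Pictures are saved under pics/ and viewed, at most 10 in all, crops included, and the job is handed in when it is done.

```bash
ls; mkdir -p pics; cat > h.py <<'E'
import numpy as np, cv2
from station import bot
def snap(n,f=None):
    im=bot.read_camera(n)
    if f: cv2.imwrite('pics/'+f,cv2.cvtColor(im,cv2.COLOR_RGB2BGR))
    return im
def ray(n,uv):
    c=bot.calibration(n);K=np.array(c['intrinsics'],float);d=np.array(c['dist_coeffs'],float);T=np.array(c['world_to_cam'])
    p=cv2.undistortPoints(np.array([[uv]],float),K,d)[0,0]
    v=T[:3,:3].T@np.array([p[0],-p[1],-1]);o=-T[:3,:3].T@T[:3,3]
    return o,v
def atz(n,uv,z):
    o,v=ray(n,uv);return o+v*(z-o[2])/v[2]
def proj(n,P):
    c=bot.calibration(n);K=np.array(c['intrinsics'],float);d=np.array(c['dist_coeffs'],float);T=np.array(c['world_to_cam'])
    P=np.atleast_2d(P);q=P@T[:3,:3].T+T[:3,3];q=q*[1,-1,-1]
    return cv2.projectPoints(q,np.zeros(3),np.zeros(3),K,d)[0][:,0]
def tri(n1,u1,n2,u2):
    o1,v1=ray(n1,u1);o2,v2=ray(n2,u2)
    s=np.linalg.lstsq(np.c_[v1,-v2],o2-o1,rcond=None)[0]
    a=o1+s[0]*v1;b=o2+s[1]*v2
    return (a+b)/2,np.linalg.norm(a-b)
E
python3 - <<'E'
from h import *
np.set_printoptions(precision=4,suppress=True)
for n in('scene','top'):
    snap(n,n+'0.png');c=bot.calibration(n);T=np.array(c['world_to_cam']);print(n,-T[:3,:3].T@T[:3,3],T[2,:3],np.array(c['intrinsics'])[0,0])
    for l in('fob','jig','knob','foot','post','nest','fob_shell','flux_bottle','relay_blue'):
        print(l,[(np.round(r['uv']).tolist(),round(r['score'],2)) for r in bot.recognise(n,l)[:4]])
print(bot.get_state())
E
```

```text
pics
scene [-0.8248  0.0924  1.1188] [-0.8112  0.0996  0.5762] 474.8520995421478
fob [([151.0, 262.0], 0.62), ([199.0, 240.0], 0.44)]
jig [([326.0, 223.0], 0.57)]
knob [([318.0, 200.0], 0.53)]
foot [([316.0, 200.0], 0.72)]
post [([328.0, 222.0], 0.7)]
nest [([327.0, 223.0], 0.69)]
fob_shell []
flux_bottle [([327.0, 199.0], 0.21)]
relay_blue []
top [ 0.3491 -0.0724  1.3104] [-0.2028  0.02    0.979 ] 410.41450497166613
fob [([249.0, 135.0], 0.66), ([146.0, 248.0], 0.6), ([129.0, 278.0], 0.51), ([178.0, 249.0], 0.45)]
jig [([326.0, 227.0], 0.93)]
knob [([328.0, 199.0], 0.72)]
foot []
post [([327.0, 223.0], 0.76), ([161.0, 206.0], 0.59), ([321.0, 198.0], 0.34)]
nest [([327.0, 227.0], 0.56)]
fob_shell [([325.0, 180.0], 0.68)]
flux_bottle [([365.0, 232.0], 0.48)]
relay_blue []
{'t': 1.0, 'joint_pos': array([-1.2762,  0.4111, -0.0127,  1.5962,  0.0056,  1.1343, -0.0822]), 'qvel': array([-0.0012, -0.0002, -0.0011, -0.0022,  0.0006, -0.0001,  0.0014]), 'joint_efforts': array([  0.0003, -60.0435,   0.6804, -29.9736,   0.0137,   0.0021,
        -0.    ]), 'ee_pos': array([0.2219, 0.5843, 0.2393]), 'tool_rot': array([3.1415, 0.    , 2.7788]), 'ft_force': array([-0.3084,  0.4093, -1.277 ]), 'wrist_torque': array([-0.0447, -0.0289,  0.0156]), 'finger_force': 0.0, 'grip_width': 0.0853657184591574}
```

View pics/top0.png

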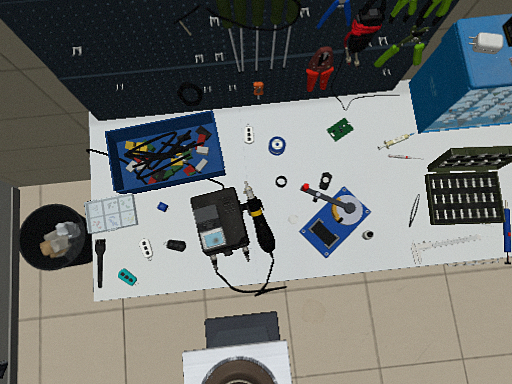

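View pics/scene0.png

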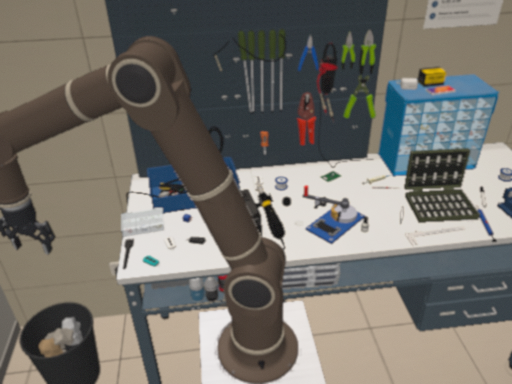

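The top view shows the base at the bottom (+x up, +y left). The jig is at (335,218), with its post near (348,208), dark nest near (325,233), and red knob near (306,187). Fob-shaped items in this view: white (249,135), white (146,248), teal (127,277), black (176,245). The black back shell (325,180) lies behind the jig. The black one at (176,245), left of the soldering station, fits the description. I'll confirm it in an enlarged crop.

```bash
python3 - <<'E'
import cv2,numpy as np
t=cv2.imread('pics/top0.png')
a=cv2.resize(t[225:295,100:200],(400,280),interpolation=cv2.INTER_CUBIC)
b=cv2.resize(t[165:265,285:385],(600,600),interpolation=cv2.INTER_CUBIC)
a=cv2.copyMakeBorder(a,0,320,0,0,cv2.BORDER_CONSTANT)[:, :200+200]
s=cv2.imread('pics/scene0.png')
a[290:600,0:390]=cv2.resize(s[225:256,180:219],(390,310),interpolation=cv2.INTER_CUBIC)
c=np.hstack([a[:,:],b]);print(c.shape)
c=cv2.resize(c,(800,480));cv2.imwrite('pics/crop1.png',c)
E
```

```text
(600, 1000, 3)
```

View pics/crop1.png

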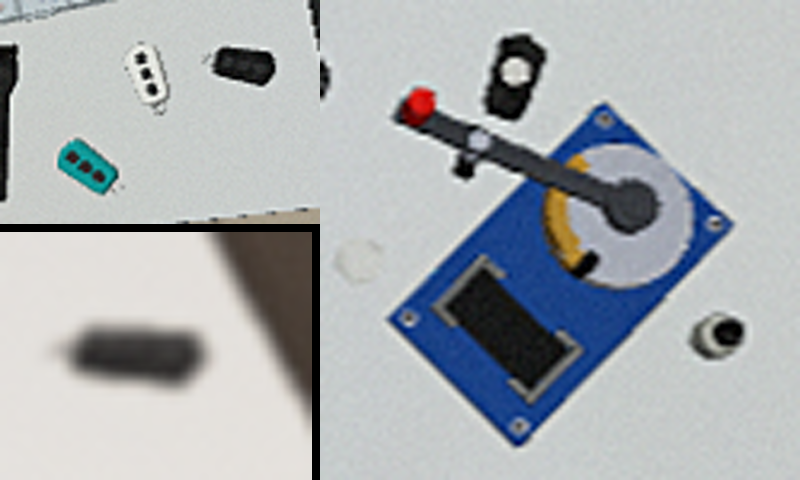

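The crop confirms it: the black fob with key ring (ring end to the left) is at top (176,246). It is black, bulky and left of the station. The shell with the white disc is up behind the jig. Next I'll measure the fob and the jig from both cameras.

```bash
cat >> h.py <<'E'
def comp(mask,seed):
    n,l,st,ce=cv2.connectedComponentsWithStats(mask.astype(np.uint8))
    ys,xs=np.nonzero(l);k=np.argmin((xs-seed[0])**2+(ys-seed[1])**2);i=l[ys[k],xs[k]]
    return (l==i).astype(np.uint8),ce[i],st[i,4]
def rect(n,m,z):
    c=max(cv2.findContours(m,0,2)[0],key=cv2.contourArea)[:,0]
    w=np.array([atz(n,p,z)[:2] for p in c]);return cv2.minAreaRect((w*1000).astype(np.float32))
E
python3 - <<'E'
from h import *
np.set_printoptions(precision=4,suppress=True)
I={n:cv2.cvtColor(cv2.imread(f'pics/{n}0.png'),cv2.COLOR_BGR2RGB).astype(int) for n in('top','scene')}
C={}
for n,sf,sj,sk in(('top',(176,246),(310,225),(306,186)),('scene',(197,240),(330,226),(306,189))):
    im=I[n];v=im.max(2)
    m,ce,a=comp(cv2.morphologyEx((v<110).astype(np.uint8),cv2.MORPH_OPEN,np.ones((2,2))),sf)
    mj,cj,aj=comp((im[...,2]-im[...,0]>50)&(im[...,2]>90),sj)
    mk,ck,ak=comp((im[...,0]-im[...,2]>70)&(im[...,0]-im[...,1]>70),sk)
    print(n,'fob',ce,a,[np.round(rect(n,m,z),2) if 0 else rect(n,m,z) for z in(0.006,)])
    print(' jig',aj,rect(n,mj,0.012),cv2.boxPoints(rect(n,mj,0.012)).tolist())
    print(' knob',ck,ak,atz(n,ck,0.095));C[n]=(ce,ck)
print('tri fob',tri('top',C['top'][0],'scene',C['scene'][0]),'knob',tri('top',C['top'][1],'scene',C['scene'][1]))
E
```

```text
top fob [177.1397 245.9888] 179 [((465.507568359375, 151.67221069335938), (59.15500259399414, 32.242225646972656), 74.63591766357422)]
 jig 1108 ((491.4535827636719, -354.2850036621094), (118.22618103027344, 209.48468017578125), 37.69930648803711) [[380.62969970703125, -307.55828857421875], [508.7332763671875, -473.30908203125], [602.2774658203125, -401.01171875], [474.17388916015625, -235.26092529296875]]
 knob [305.2703 186.4865] 37 [ 0.5961 -0.2625  0.095 ]
scene fob [198.1486 241.0676] 74 [((464.85052490234375, 149.21670532226562), (51.80531692504883, 26.627716064453125), 81.11947631835938)]
 jig 506 ((490.44744873046875, -355.505859375), (115.39286804199219, 206.6542205810547), 38.51013946533203) [[380.9631652832031, -310.57745361328125], [509.6370849609375, -472.28399658203125], [599.9317626953125, -400.43426513671875], [471.2578125, -238.72772216796875]]
 knob [305.5185 189.7407] 27 [ 0.5929 -0.2642  0.095 ]
tri fob (array([0.4653, 0.1491, 0.0078]), np.float64(0.002758951130725384)) knob (array([ 0.5965, -0.264 ,  0.0924]), np.float64(0.002167009758347984))
```

```bash
cat >> h.py <<'E'
def need(x,y,z,yawdeg):
    s=bot.get_state();p=s['ee_pos'];w=s['tool_rot'][2]
    d=np.array([x,y,z])-p;c,q=np.cos(w),np.sin(w)
    t=-(yawdeg-np.degrees(w));t=(t+90)%180-90
    print('tx %.1f ty %.1f tz %.1f mm yaw %.1f'%(1000*(d[0]*c+d[1]*q),1000*(d[0]*q-d[1]*c),-1000*d[2],t),'now',p.round(4),s['tool_rot'].round(3),'f',s['ft_force'].round(1))
E
python3 - <<'E'
from h import *
im=cv2.cvtColor(cv2.imread('pics/top0.png'),cv2.COLOR_BGR2GRAY).astype(np.float32)
a=np.radians(74.6);u=np.array([np.cos(a),np.sin(a)]);v=np.array([-u[1],u[0]]);c=np.array([.4655,.1517])
S=lambda d:[cv2.getRectSubPix(im,(1,1),tuple(map(float,proj('top',np.r_[d,0.006])[0])))[0,0] for d in d]
print('along',[(s,int(x)) for s,x in zip(range(-48,52,3),S([c+u*s/1000 for s in range(-48,52,3)]))])
for o in(-20,0,20):print('across',o,[(s,int(x)) for s,x in zip(range(-27,28,3),S([c+u*o/1000+v*s/1000 for s in range(-27,28,3)]))])
for px in((191,193),(200,255),(214,257),(205,262)):print('station',px,[atz('top',px,z).round(3)[:2] for z in(0,.1)])
need(.466,.155,.239,74.6)
E
```

```text
along [(-48, 204), (-45, 202), (-42, 204), (-39, 203), (-36, 206), (-33, 210), (-30, 202), (-27, 107), (-24, 25), (-21, 22), (-18, 35), (-15, 44), (-12, 48), (-9, 44), (-6, 32), (-3, 24), (0, 36), (3, 49), (6, 43), (9, 39), (12, 31), (15, 28), (18, 41), (21, 50), (24, 42), (27, 26), (30, 28), (33, 85), (36, 172), (39, 206), (42, 173), (45, 169), (48, 206), (51, 202)]
across -20 [(-27, 204), (-24, 210), (-21, 189), (-18, 103), (-15, 4), (-12, 4), (-9, 13), (-6, 26), (-3, 29), (0, 28), (3, 12), (6, 9), (9, 11), (12, 99), (15, 192), (18, 212), (21, 204), (24, 205), (27, 204)]
across 0 [(-27, 205), (-24, 215), (-21, 193), (-18, 101), (-15, 24), (-12, 28), (-9, 33), (-6, 44), (-3, 45), (0, 36), (3, 22), (6, 28), (9, 18), (12, 61), (15, 192), (18, 211), (21, 203), (24, 202), (27, 204)]
across 20 [(-27, 204), (-24, 207), (-21, 214), (-18, 143), (-15, 21), (-12, 20), (-9, 31), (-6, 60), (-3, 49), (0, 50), (3, 20), (6, 17), (9, 2), (12, 151), (15, 210), (18, 207), (21, 203), (24, 202), (27, 202)]
station (191, 193) [array([0.633, 0.096]), array([0.611, 0.083])]
station (200, 255) [array([0.43 , 0.082]), array([0.424, 0.07 ])]
station (214, 257) [array([0.42 , 0.039]), array([0.414, 0.03 ])]
station (205, 262) [array([0.407, 0.068]), array([0.403, 0.057])]
tx -380.6 ty -314.7 tz 0.3 mm yaw 84.6 now [0.2219 0.5843 0.2393] [3.142 0.    2.779] f [-0.3  0.4 -1.3]
```

```bash
python3 -m inch '[[[60,-32,-26,0,0],[60,-64,-52,0,0],[60,-96,-78,0,0],[60,-128,-104,0,0],[60,-150,-125,0,0]]]' 20
python3 -m inch '[[[60,-32,-26,0,0],[60,-64,-52,0,0],[60,-96,-78,0,0],[60,-128,-104,0,0],[60,-150,-125,0,0]]]'
python3 -m inch '[[[60,-30,-20,10,7],[60,-60,-45,20,14],[60,-80,-60,30,21],[60,-80,-60,40,28],[60,-80,-60,50,35]]]'
python3 -m inch '[[[60,0,0,0,7],[60,0,0,0,14],[60,0,0,0,21],[60,0,0,0,28],[60,0,0,0,35]]]'
python3 -c "
from h import *
need(.4702,.1592,.06,74.6)"
```

```text
t: 1.42
ee_pos: [0.3198, 0.411, 0.2394]
tool_rot: [-3.141, 0.001, 2.776]
ft_force: [0.9, 0.0, 1.1]
grip_width: 0.0602
finger_force: 0.0
t: 1.83
ee_pos: [0.4153, 0.2408, 0.2397]
tool_rot: [3.141, 0.001, 2.776]
ft_force: [1.1, -0.0, 0.0]
grip_width: 0.0598
finger_force: 0.0
t: 2.25
ee_pos: [0.4681, 0.1576, 0.1891]
tool_rot: [3.141, 0.001, 2.158]
ft_force: [-0.5, 1.3, -0.3]
grip_width: 0.0597
finger_force: 0.0
t: 2.67
ee_pos: [0.4671, 0.1597, 0.1894]
tool_rot: [3.141, -0.0, 1.551]
ft_force: [0.5, -0.6, 0.5]
grip_width: 0.06
finger_force: 0.0
tx -0.4 ty 3.1 tz 129.4 mm yaw 14.3 now [0.4671 0.1597 0.1894] [ 3.141 -0.     1.551] f [ 0.5 -0.6  0.5]
```

```bash
python3 -m inch '[[[60,0,3,35,7],[60,0,3,70,14],[60,0,3,100,14],[60,0,3,125,14],[60,0,3,125,14]]]'
python3 -c "
from h import *
need(.4702,.1592,.01,74.6)
snap('top','t2.png');snap('scene','s2.png')
a=cv2.imread('pics/t2.png')[200:290,110:230];b=cv2.imread('pics/s2.png')[200:290,130:250]
cv2.imwrite('pics/c2.png',np.hstack([cv2.resize(x,(400,300),interpolation=2) for x in(a,b)]))"
```

```text
t: 3.08
ee_pos: [0.4673, 0.1588, 0.0604]
tool_rot: [-3.137, 0.005, 1.313]
ft_force: [-1.3, -1.4, 0.0]
grip_width: 0.0597
finger_force: 0.0
tx 1.2 ty 2.7 tz 50.4 mm yaw 0.6 now [0.4673 0.1588 0.0604] [-3.137  0.005  1.313] f [-1.3 -1.4  0. ]
```

View pics/c2.png

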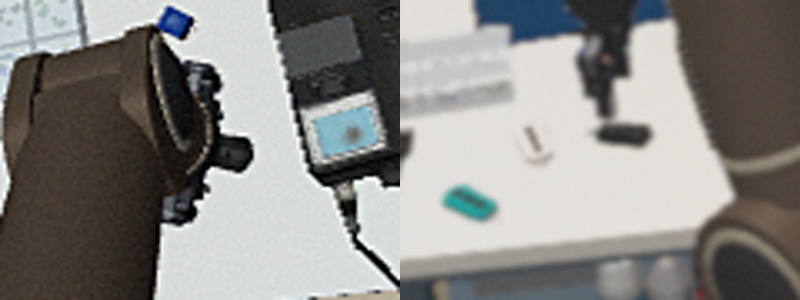

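The crop shows the gripper over the black fob (its tail end is visible at crop (232,150)). The station and relay are clear. I'll descend and grip.

```bash
python3 -m inch '[[[56,1,2.5,15,0.5],[56,1,2.5,30,0.5],[56,1,2.5,42,0.5],[56,1,2.5,49,0.5],[56,1,2.5,49,0.5]]]'
python3 -m inch '[[[30,0,0,0,0],[30,0,0,0,0],[30,0,0,0,0],[30,0,0,0,0],[30,0,0,0,0]]]' 30
python3 -m inch '[[[28,0,0,0,0],[28,0,0,-10,0],[28,0,0,-30,0],[28,0,0,-50,0],[28,0,0,-50,0]]]'
```

```text
t: 3.6
ee_pos: [0.4732, 0.1602, 0.0158]
tool_rot: [3.141, -0.001, 1.304]
ft_force: [-0.1, -0.4, 0.6]
grip_width: 0.0561
finger_force: 0.0
t: 4.02
ee_pos: [0.473, 0.1601, 0.0158]
tool_rot: [3.141, -0.001, 1.304]
ft_force: [-0.4, 0.5, 0.2]
grip_width: 0.03
finger_force: 0.0
t: 4.43
ee_pos: [0.4747, 0.1603, 0.0687]
tool_rot: [3.138, -0.003, 1.303]
ft_force: [0.6, -0.0, -0.7]
grip_width: 0.0283
finger_force: 10.1
```

```bash
python3 -c "
from h import *
print(bot.get_state()['finger_force'],bot.get_state()['grip_width'])
snap('top','t3.png');snap('scene','s3.png')
a=cv2.imread('pics/t3.png')[200:290,110:230];b=cv2.imread('pics/s3.png')[210:255,170:230]
cv2.imwrite('pics/c3.png',np.hstack([cv2.resize(x,(400,300),interpolation=2) for x in(a,b)]))"
```

```text
10.062379697919823 0.028301451593884124
```

View pics/c3.png

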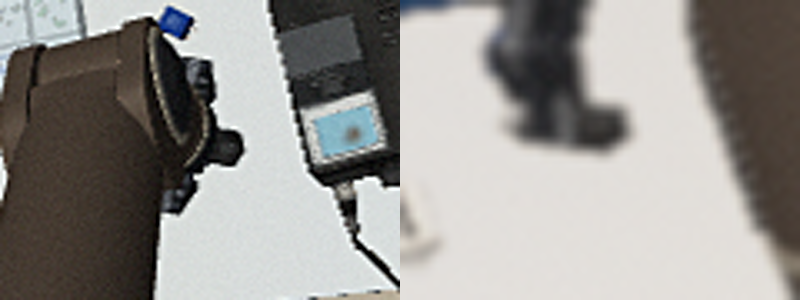

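The crop shows the fob lifted and held, but only by its bevelled upper edge (28 mm instead of 33). I'll set it back down and regrip deeper.

```bash
python3 -m inch '[[[28,0,0,20,0],[28,0,0,35,0],[28,0,0,46,0],[28,0,0,49.5,0],[28,0,0,49.5,0]]]'
python3 -m inch '[[[28,0,0,0,0],[50,0,0,0,0],[50,0,0,0,0],[50,0,0,0,0],[50,0,0,0,0]]]'
python3 -m inch '[[[50,0,0,3,0],[50,0,0,6,0],[50,0,0,8,0],[50,0,0,8,0],[50,0,0,8,0]]]'
python3 -m inch '[[[28,0,0,0,0],[28,0,0,0,0],[28,0,0,0,0],[28,0,0,0,0],[28,0,0,0,0]]]' 30
```

```text
t: 4.95
ee_pos: [0.4717, 0.1597, 0.0151]
tool_rot: [-3.139, 0.001, 1.304]
ft_force: [-1.2, 1.7, 1.1]
grip_width: 0.0283
finger_force: 19.5
t: 5.37
ee_pos: [0.4728, 0.1599, 0.0157]
tool_rot: [3.142, 0.0, 1.304]
ft_force: [0.2, 0.2, -0.3]
grip_width: 0.0501
finger_force: 0.0
t: 5.78
ee_pos: [0.4726, 0.1598, 0.0075]
tool_rot: [-3.141, 0.0, 1.304]
ft_force: [-0.6, 0.5, 0.2]
grip_width: 0.0498
finger_force: 0.0
t: 6.2
ee_pos: [0.4729, 0.1599, 0.0081]
tool_rot: [3.141, -0.0, 1.304]
ft_force: [-1.0, -1.4, 5.6]
grip_width: 0.0291
finger_force: 29.5
```

```bash
python3 -m inch '[[[28,0,0,-15,0],[28,0,0,-50,0],[28,0,0,-90,0],[28,0,0,-130,0],[28,0,0,-170,0]]]' 40
python3 -m inch '[[[28,0,0,-35,0],[28,0,0,-70,0],[28,0,0,-70,0]]]'
python3 -c "
from h import *
im=cv2.cvtColor(cv2.imread('pics/top0.png'),cv2.COLOR_BGR2RGB)
m,ce,a=comp((im.max(2)<70),(324,234));print(ce,a,atz('top',ce,.012),rect('top',m,.012))
for z in (.012,):
  P=np.array([.4907-.0,-.355]);print()
need(.4585,-.311,.25,38)"
```

```text
t: 6.62
ee_pos: [0.4722, 0.1595, 0.1793]
tool_rot: [-3.141, 0.001, 1.304]
ft_force: [-0.2, 1.0, -0.3]
grip_width: 0.029
finger_force: 39.3
t: 6.87
ee_pos: [0.4758, 0.1608, 0.2542]
tool_rot: [3.135, -0.008, 1.304]
ft_force: [1.2, 0.1, 0.1]
grip_width: 0.0285
finger_force: 39.3
[323.35830619 233.21498371] 307 [ 0.45714491 -0.3125259   0.012     ] ((458.4442443847656, -313.77099609375), (76.8895034790039, 40.7530517578125), 38.290679931640625)

tx -459.6 ty 108.0 tz 4.2 mm yaw 36.7 now [0.4758 0.1608 0.2542] [ 3.135 -0.008  1.304] f [1.2 0.1 0.1]
```

```bash
python3 -m inch '[[[28,-38,9,0,0],[28,-76,18,0,0],[28,-114,27,0,0],[28,-152,36,0,0],[28,-190,45,0,0]]]'
python3 -m inch '[[[28,-38,9,0,0],[28,-76,18,0,0],[28,-114,27,0,0],[28,-152,36,0,0],[28,-190,45,0,0]]]'
python3 -m inch '[[[28,-35,7,0,7],[28,-60,12,0,14],[28,-75,15,0,21],[28,-78,17,0,28],[28,-78,17,0,35]]]'
python3 -m inch '[[[28,0,0,0,1.5],[28,0,0,0,1.5],[28,0,0,0,1.5],[28,0,0,0,1.5]]]'
python3 -c "
from h import *
need(.4584,-.3115,.07,38.1)
snap('top','t4.png');snap('scene','s4.png')
a=cv2.imread('pics/t4.png')[165:265,285:385];b=cv2.imread('pics/s4.png')[130:230,280:380]
cv2.imwrite('pics/c4.png',np.hstack([cv2.resize(x,(400,400),interpolation=2) for x in(a,b)]))"
```

```text
t: 7.28
ee_pos: [0.4655, -0.0368, 0.2476]
tool_rot: [3.141, -0.001, 1.305]
ft_force: [0.7, -0.1, -0.4]
grip_width: 0.0291
finger_force: 39.3
t: 7.7
ee_pos: [0.459, -0.232, 0.2476]
tool_rot: [3.141, -0.0, 1.305]
ft_force: [0.8, 0.8, -1.0]
grip_width: 0.0291
finger_force: 39.3
t: 8.12
ee_pos: [0.4545, -0.312, 0.2474]
tool_rot: [3.141, 0.001, 0.684]
ft_force: [-1.0, 0.5, -0.2]
grip_width: 0.0289
finger_force: 39.3
t: 8.45
ee_pos: [0.4554, -0.3096, 0.2477]
tool_rot: [-3.141, -0.0, 0.671]
ft_force: [-0.8, 1.5, 0.5]
grip_width: 0.0286
finger_force: 39.3
tx 1.2 ty 3.4 tz 177.7 mm yaw 0.3 now [ 0.4554 -0.3096  0.2477] [-3.141 -0.     0.671] f [-0.8  1.5  0.5]
```

View pics/c4.png

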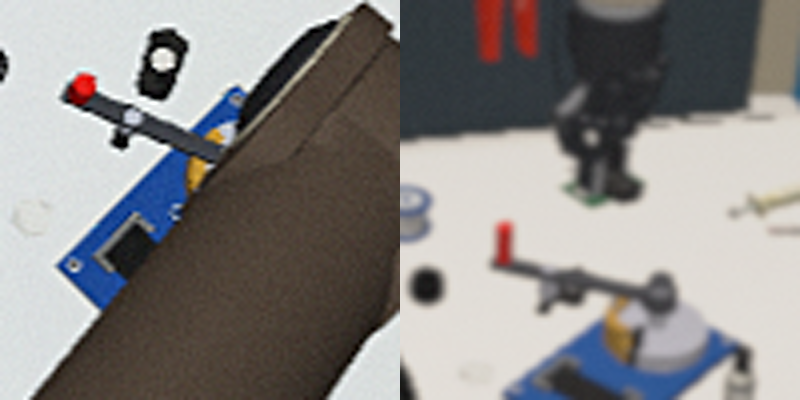

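```bash
python3 -m inch '[[[28,1,3,40,0],[28,1,3,80,0],[28,1,3,120,0],[28,1,3,150,0],[28,1,3,178,0]]]'
python3 -m inch '[[[28,0,0,0,0],[28,0,0,0,0],[28,0,0,0,0]]]'
cat >> h.py <<'E'
def avg(k=4):
    a=[]
    for i in range(k): bot.read_camera('top');s=bot.get_state();a.append(np.r_[s['ee_pos'],s['tool_rot'][2]])
    a=np.array(a);print('avg',a.mean(0).round(4),'sd',a.std(0).round(4));return a.mean(0)
E
python3 -c "
from h import *
avg()
need(.4584,-.3115,.032,38.1)
snap('top','t5.png');snap('scene','s5.png')
a=cv2.imread('pics/t5.png')[190:265,285:360];b=cv2.imread('pics/s5.png')[180:255,290:365]
cv2.imwrite('pics/c5.png',np.hstack([cv2.resize(x,(400,400),interpolation=2) for x in(a,b)]))"
```

```text
t: 8.97
ee_pos: [0.4574, -0.3112, 0.0677]
tool_rot: [-3.14, 0.0, 0.669]
ft_force: [0.7, -0.1, -0.3]
grip_width: 0.0291
finger_force: 39.3
t: 9.22
ee_pos: [0.4585, -0.3126, 0.0713]
tool_rot: [3.14, -0.001, 0.667]
ft_force: [-0.3, 0.1, -0.6]
grip_width: 0.0288
finger_force: 39.3
avg [ 0.4589 -0.3125  0.0717  0.6673] sd [0.0001 0.0002 0.0001 0.0001]
tx 0.1 ty -0.9 tz 39.5 mm yaw 0.1 now [ 0.4589 -0.3122  0.0715] [ 3.139e+00 -2.000e-03  6.670e-01] f [-0.7  0.1 -0.3]
```

View pics/c5.png

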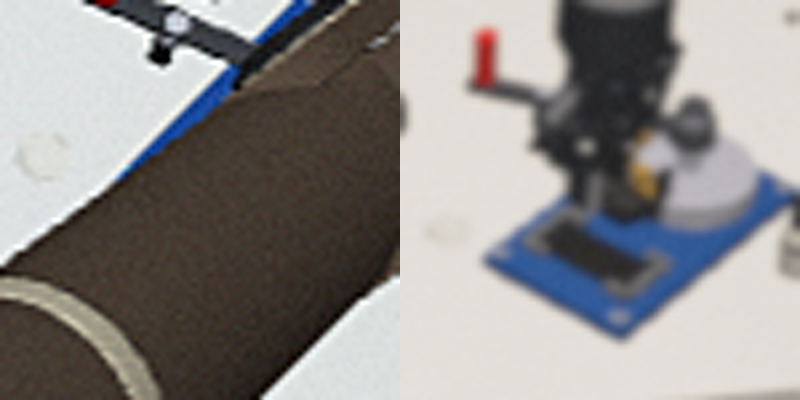

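The crop shows the held fob above the nest, with the handle clear of the gripper. Lowering gently.

```bash
python3 -m inch '[[[28,0,-1,12,0],[28,0,-1,24,0],[28,0,-1,35,0],[28,0,-1,40,0],[28,0,-1,40,0]]]'
python3 -m inch '[[[28,0,0,2,0],[28,0,0,4,0],[28,0,0,6,0],[28,0,0,7,0],[28,0,0,7,0]]]'
python3 -c "
from h import *
avg();need(.4584,-.3115,.021,38.1)"
```

```text
t: 9.93
ee_pos: [0.4561, -0.3104, 0.0278]
tool_rot: [-3.139, 0.002, 0.667]
ft_force: [0.1, -0.2, 0.6]
grip_width: 0.0289
finger_force: 39.3
t: 10.35
ee_pos: [0.4573, -0.311, 0.0228]
tool_rot: [3.142, -0.0, 0.667]
ft_force: [-0.3, 0.6, -0.1]
grip_width: 0.0288
finger_force: 39.3
avg [ 0.4573 -0.3111  0.0229  0.667 ] sd [0. 0. 0. 0.]
tx 0.6 ty 0.9 tz 2.0 mm yaw 0.1 now [ 0.4574 -0.3111  0.023 ] [ 3.141 -0.     0.667] f [ 0.1  0.2 -0.6]
```

```bash
python3 -m inch '[[[28,0.5,0.5,1,0],[28,0.5,0.5,2,0],[28,0.5,0.5,2,0],[28,0.5,0.5,2,0]]]'
python3 -m inch '[[[32,0,0,0,0],[36,0,0,0,0],[42,0,0,0,0],[48,0,0,0,0],[48,0,0,0,0]]]'
python3 -m inch '[[[48,0,0,-10,0],[48,0,0,-40,0],[48,0,0,-80,0],[48,0,0,-120,0],[48,0,0,-160,0]]]'
python3 -m inch '[[[20,40,0,0,0],[20,80,0,0,0],[20,120,0,0,0],[20,150,0,0,0],[20,150,0,0,0]]]'
python3 -c "
from h import *
avg(2)
snap('top','t6.png');snap('scene','s6.png')
a=cv2.imread('pics/t6.png')[165:265,285:385];b=cv2.imread('pics/s6.png')[180:255,290:365]
cv2.imwrite('pics/c6.png',np.hstack([cv2.resize(x,(400,400),interpolation=2) for x in(a,b)]))"
```

```text
t: 10.88
ee_pos: [0.4579, -0.3111, 0.0207]
tool_rot: [-3.141, 0.0, 0.667]
ft_force: [-0.4, 0.4, 0.0]
grip_width: 0.0289
finger_force: 39.3
t: 11.3
ee_pos: [0.4579, -0.3111, 0.0208]
tool_rot: [-3.142, -0.0, 0.667]
ft_force: [0.5, 0.1, 0.5]
grip_width: 0.048
finger_force: 0.0
t: 11.72
ee_pos: [0.4571, -0.3113, 0.183]
tool_rot: [-3.141, 0.001, 0.666]
ft_force: [0.8, -0.1, 0.6]
grip_width: 0.048
finger_force: 0.0
t: 12.13
ee_pos: [0.5813, -0.2116, 0.1808]
tool_rot: [-3.141, -0.003, 0.676]
ft_force: [0.9, 1.0, -0.3]
grip_width: 0.0199
finger_force: 0.0
avg [ 0.5774 -0.2159  0.1809  0.6716] sd [0.001  0.0012 0.0001 0.0018]
```

View pics/c6.png

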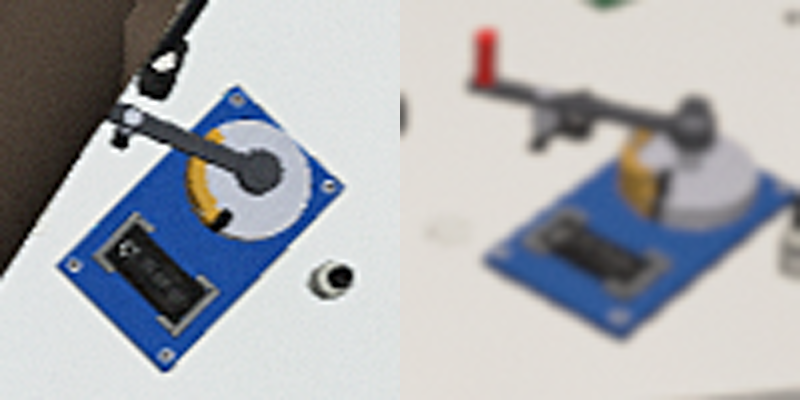

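The fob lies flat in the nest, in the middle of crop (160,275), inside the end walls. The jig and the neighbouring items are undisturbed. Next is the knob, straddled loosely with the fingers tangential. First I'll estimate the notch angle.

```bash
python3 -c "
from h import *
post=np.array([.5218,-.3942])
for z in(.04,.05,.06):
  for nm,px in(('notch',(340,218.7)),('rampstart',(338.5,198)),('rampend',(334,212))):
    d=atz('top',px,z)[:2]-post;print(z,nm,np.linalg.norm(d).round(3),'swing',(np.arctan2(d[1],d[0])-np.radians(38.1)-.35).round(2))
im=cv2.cvtColor(cv2.imread('pics/s6.png'),cv2.COLOR_BGR2RGB).astype(int)
mk,ck,ak=comp((im[...,0]-im[...,2]>70)&(im[...,0]-im[...,1]>70),(381-75,190));print(ck,ak)
need(.5965,-.264,.181,60)"
```

```text
0.04 notch 0.04 swing 1.31
0.04 rampstart 0.045 swing -0.45
0.04 rampend 0.045 swing 0.66
0.05 notch 0.043 swing 1.3
0.05 rampstart 0.045 swing -0.39
0.05 rampend 0.047 swing 0.69
0.06 notch 0.045 swing 1.28
0.06 rampstart 0.045 swing -0.32
0.06 rampend 0.049 swing 0.71
[305.51851852 189.74074074] 27
tx -10.5 ty 48.5 tz 0.2 mm yaw -21.9 now [ 0.5748 -0.2194  0.1812] [3.141e+00 1.000e-03 6.650e-01] f [-0.2 -0.7  0.3]
```

```bash
python3 -m inch '[[[36,-5,20,0,-7],[36,-10.5,40,0,-14],[36,-10.5,48.5,0,-21],[36,-10.5,48.5,0,-22],[36,-10.5,48.5,0,-22]]]' 20
python3 -c "
from h import *
avg(3);need(.5965,-.264,.088,60)"
```

```text
t: 12.75
ee_pos: [0.5962, -0.2646, 0.1811]
tool_rot: [-3.141, -0.0, 1.046]
ft_force: [-0.4, 1.3, -0.8]
grip_width: 0.0361
finger_force: 0.0
avg [ 0.5967 -0.263   0.1809  1.0464] sd [0.0002 0.0004 0.     0.001 ]
tx -1.5 ty 0.4 tz 92.8 mm yaw 0.0 now [ 0.5969 -0.2625  0.1808] [-3.141 -0.     1.048] f [0.3 0.3 0.5]
```

```bash
python3 -m inch '[[[36,-1,0,30,0],[36,-1,0,55,0],[36,-1,0,70,0],[36,-1,0,82,0],[36,-1,0,92,0]]]'
python3 -m inch '[[[30,0,0,0,0],[30,0,0,0,0],[30,0,0,0,0]]]'
python3 -c "
from h import *
avg(2)
snap('scene','s7.png')
b=cv2.imread('pics/s7.png')[160:235,280:355]
cv2.imwrite('pics/c7.png',cv2.resize(b,(500,500),interpolation=2))"
```

```text
t: 13.32
ee_pos: [0.5968, -0.263, 0.0878]
tool_rot: [-3.141, 0.0, 1.05]
ft_force: [-0.4, 0.4, 0.0]
grip_width: 0.0357
finger_force: 0.0
t: 13.57
ee_pos: [0.5976, -0.2642, 0.0898]
tool_rot: [3.14, -0.0, 1.051]
ft_force: [0.6, -0.1, 0.6]
grip_width: 0.0301
finger_force: 0.0
avg [ 0.5977 -0.2642  0.0899  1.0507] sd [0. 0. 0. 0.]
```

View pics/c7.png

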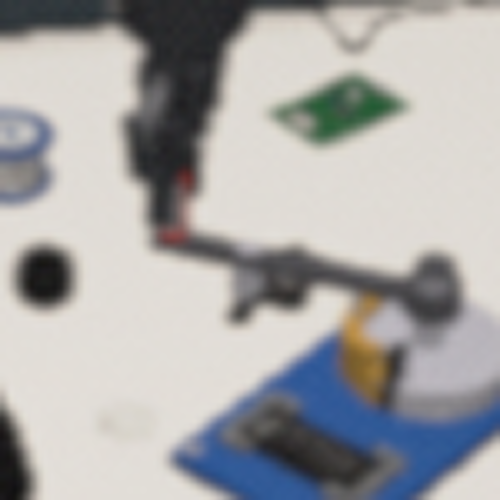

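The crop shows the knob between the open fingers, near (180,230). Starting the swing.

```bash
cat > st.py <<'E'
from h import *
s=bot.get_state();d=s['ee_pos'][:2]-[.5218,-.3942];th=np.arctan2(d[1],d[0]);f=s['ft_force']
print('r %.4f th %.1f yaw %.1f swing %.3f Ftan %.1f Frad %.1f Fz %.1f z %.4f'%(np.hypot(*d),np.degrees(th),np.degrees(s['tool_rot'][2]),th-np.radians(38.1)-.35,-f[0]*np.sin(th)+f[1]*np.cos(th),f[0]*np.cos(th)+f[1]*np.sin(th),f[2],s['ee_pos'][2]))
E
python3 -m inch '[[[30,-0.3,-4.2,0,-1.6],[30,-0.6,-8.4,0,-3.2],[30,-1,-12.5,0,-4.8],[30,-1.5,-16.7,0,-6.4],[30,-2,-20.9,0,-8]]]' >/dev/null; python3 st.py
python3 -m inch '[[[30,-0.1,-4.2,0,-1.6],[30,-0.2,-8.4,0,-3.2],[30,-0.5,-12.5,0,-4.8],[30,-0.9,-16.7,0,-6.4],[30,-1.5,-20.9,0,-8]]]' >/dev/null; python3 st.py
```

```text
r 0.1500 th 67.8 yaw 68.4 swing 0.168 Ftan -5.3 Frad -0.5 Fz -0.5 z 0.0894
r 0.1498 th 75.9 yaw 76.4 swing 0.310 Ftan -5.4 Frad -0.3 Fz 1.1 z 0.0892
```

```bash

python3 -m inch '[[[30,0,-2.6,0,-1],[30,-0.1,-5.2,0,-2],[30,-0.2,-7.8,0,-3],[30,-0.4,-10.5,0,-4],[30,-0.6,-13,0,-5]]]' >/dev/null; python3 st.py
python3 -m inch '[[[30,0,-2.6,0,-1],[30,-0.1,-5.2,0,-2],[30,-0.2,-7.8,0,-3],[30,-0.4,-10.5,0,-4],[30,-0.6,-13,0,-5]]]' >/dev/null; python3 st.py
python3 -m inch '[[[30,0,-2.6,0,-1],[30,-0.1,-5.2,0,-2],[30,-0.2,-7.8,0,-3],[30,-0.4,-10.5,0,-4],[30,-0.6,-13,0,-5]]]' >/dev/null; python3 st.py
```

```text
r 0.1497 th 80.9 yaw 81.3 swing 0.397 Ftan -4.1 Frad -1.9 Fz 2.6 z 0.0891
r 0.1495 th 85.9 yaw 86.3 swing 0.484 Ftan -5.0 Frad -1.5 Fz 2.0 z 0.0891
r 0.1493 th 90.7 yaw 91.3 swing 0.568 Ftan -6.7 Frad -2.9 Fz 0.7 z 0.0892
```

```bash

python3 -m inch '[[[30,0.1,-2.6,0,-1],[30,0.1,-5.2,0,-2],[30,0,-7.8,0,-3],[30,-0.2,-10.5,0,-4],[30,-0.4,-13,0,-5]]]' >/dev/null; python3 st.py
python3 -m inch '[[[30,0.1,-2.6,0,-1],[30,0.1,-5.2,0,-2],[30,0,-7.8,0,-3],[30,-0.2,-10.5,0,-4],[30,-0.4,-13,0,-5]]]' >/dev/null; python3 st.py
python3 -m inch '[[[30,0.1,-2.6,0,-1],[30,0.1,-5.2,0,-2],[30,0,-7.8,0,-3],[30,-0.2,-10.5,0,-4],[30,-0.4,-13,0,-5]]]' >/dev/null; python3 st.py
python3 -m inch '[[[30,0.1,-2.6,0,-1],[30,0.1,-5.2,0,-2],[30,0,-7.8,0,-3],[30,-0.2,-10.5,0,-4],[30,-0.4,-13,0,-5]]]' >/dev/null; python3 st.py
```

```text
r 0.1491 th 95.1 yaw 96.3 swing 0.645 Ftan -10.3 Frad -3.6 Fz 2.4 z 0.0897
r 0.1497 th 100.2 yaw 101.4 swing 0.734 Ftan -10.3 Frad -0.5 Fz 5.6 z 0.0897
r 0.1498 th 104.9 yaw 106.4 swing 0.815 Ftan -10.9 Frad -0.5 Fz 8.4 z 0.0901
r 0.1501 th 110.0 yaw 111.4 swing 0.905 Ftan -7.4 Frad -0.8 Fz 6.3 z 0.0899
```

```bash

python3 -m inch '[[[30,0.1,-2.6,0,-1],[30,0.1,-5.2,0,-2],[30,0,-7.8,0,-3],[30,-0.2,-10.5,0,-4],[30,-0.4,-13,0,-5]]]' >/dev/null; python3 st.py
python3 -m inch '[[[30,0,-1.6,0,-0.6],[30,0,-3.2,0,-1.2],[30,0,-4.8,0,-1.8],[30,0,-6.4,0,-2.4],[30,-0.2,-8,0,-3]]]' >/dev/null; python3 st.py
python3 -m inch '[[[30,0,-1.6,0,-0.6],[30,0,-3.2,0,-1.2],[30,0,-4.8,0,-1.8],[30,0,-6.4,0,-2.4],[30,-0.2,-8,0,-3]]]' >/dev/null; python3 st.py
python3 -c "
from h import *
im=snap('scene','s8.png').astype(int)
mk,ck,ak=comp((im[...,0]-im[...,2]>70)&(im[...,0]-im[...,1]>70),(306,215));print(ck,ak)"
```

```text
r 0.1505 th 114.9 yaw 116.4 swing 0.990 Ftan -10.1 Frad 0.2 Fz 9.3 z 0.0898
r 0.1512 th 119.0 yaw 119.3 swing 1.062 Ftan -1.7 Frad -0.0 Fz 2.3 z 0.0886
r 0.1508 th 122.2 yaw 122.3 swing 1.119 Ftan -0.7 Frad -0.2 Fz -1.2 z 0.0883
[315.04255319 212.23404255] 47
```

```bash

for i in 1; do :; done
python3 -m inch '[[[30,0,-0.7,0,-0.3],[30,0,-1.4,0,-0.6],[30,0,-2.1,0,-0.9],[30,0,-2.6,0,-1],[30,0,-2.6,0,-1]]]' >/dev/null; python3 st.py
python3 -m inch '[[[30,0,-0.7,0,-0.3],[30,0,-1.4,0,-0.6],[30,0,-2.1,0,-0.9],[30,0,-2.6,0,-1],[30,0,-2.6,0,-1]]]' >/dev/null; python3 st.py
python3 -c "
from h import *
im=snap('scene','s9.png').astype(int)
M=(im[...,0]-im[...,2]>70)&(im[...,0]-im[...,1]>70)
mk,ck,ak=comp(M,(315,212));ys,xs=np.nonzero(mk);print(ck,ak,xs.min(),xs.max(),ys.min(),ys.max())
for th in(116,120,124,128,132):
  for zt in(.101,.108,.114):
    a=np.radians(th);p=np.array([.5218+.15*np.cos(a),-.3942+.15*np.sin(a)])
    print(th,zt,proj('scene',[np.r_[p,zt],np.r_[p,zt-.04]]).round(1).tolist())"
```

```text
r 0.1500 th 123.0 yaw 123.2 swing 1.133 Ftan -0.1 Frad -0.3 Fz 0.1 z 0.0888
r 0.1501 th 124.0 yaw 124.2 swing 1.149 Ftan -0.1 Frad -0.5 Fz -0.1 z 0.0888
[316.89189189 216.56756757] 37 315 319 212 222
116 0.101 [[312.7, 210.7], [312.2, 219.6]]
116 0.108 [[312.8, 209.1], [312.3, 218.1]]
116 0.114 [[312.9, 207.7], [312.3, 216.8]]
120 0.101 [[314.7, 212.2], [314.1, 221.1]]
120 0.108 [[314.8, 210.6], [314.2, 219.6]]
120 0.114 [[314.9, 209.2], [314.3, 218.2]]
124 0.101 [[316.9, 213.6], [316.3, 222.5]]
124 0.108 [[317.0, 212.0], [316.4, 221.0]]
124 0.114 [[317.1, 210.6], [316.5, 219.7]]
128 0.101 [[319.2, 214.9], [318.5, 223.9]]
128 0.108 [[319.3, 213.3], [318.7, 222.3]]
128 0.114 [[319.4, 211.9], [318.8, 221.0]]
132 0.101 [[321.7, 216.1], [321.0, 225.1]]
132 0.108 [[321.8, 214.5], [321.1, 223.6]]
132 0.114 [[321.9, 213.1], [321.2, 222.2]]
```

```bash

python3 -m inch '[[[30,0,-0.7,0,-0.3],[30,0,-1.4,0,-0.6],[30,0,-2.1,0,-0.9],[30,0,-2.6,0,-1],[30,0,-2.6,0,-1]]]' >/dev/null; python3 st.py
python3 -m inch '[[[30,0,-0.7,0,-0.3],[30,0,-1.4,0,-0.6],[30,0,-2.1,0,-0.9],[30,0,-2.1,0,-1],[30,0,-2.1,0,-1]]]' >/dev/null; python3 st.py
python3 -c "
from h import *
im=snap('scene','s10.png').astype(int)
M=(im[...,0]-im[...,2]>70)&(im[...,0]-im[...,1]>70)
mk,ck,ak=comp(M,(315,212));ys,xs=np.nonzero(mk);print(ck,ak,xs.min(),xs.max(),ys.min(),ys.max())"
```

```text
r 0.1501 th 125.0 yaw 125.2 swing 1.167 Ftan -0.3 Frad 0.3 Fz -0.0 z 0.0888
r 0.1501 th 125.8 yaw 126.2 swing 1.180 Ftan 0.2 Frad 1.0 Fz 0.3 z 0.0888
[317.09302326 216.46511628] 43 315 319 212 222
```

```bash

python3 -m inch '[[[30,0,-0.5,0,-0.2],[30,0,-1,0,-0.4],[30,0,-1.5,0,-0.6],[30,0,-1.5,0,-0.6]]]' >/dev/null; python3 st.py
python3 -m inch '[[[30,0,-0.5,0,-0.2],[30,0,-1,0,-0.4],[30,0,-1.5,0,-0.6],[30,0,-1.5,0,-0.6]]]' >/dev/null; python3 st.py
```

```text
r 0.1501 th 126.3 yaw 126.8 swing 1.190 Ftan -1.4 Frad 0.2 Fz -0.8 z 0.0888
r 0.1500 th 126.8 yaw 127.4 swing 1.197 Ftan -3.3 Frad -0.1 Fz -0.6 z 0.0888
```

```bash

python3 -m inch '[[[30,0,-0.5,0,-0.2],[30,0,-1,0,-0.4],[30,0,-1,0,-0.4]]]' >/dev/null; python3 st.py
python3 -c "
from h import *
im=snap('scene','s11.png').astype(int)
M=(im[...,0]-im[...,2]>70)&(im[...,0]-im[...,1]>70)
mk,ck,ak=comp(M,(315,212));ys,xs=np.nonzero(mk);print(ck,ak,xs.min(),xs.max(),ys.min(),ys.max())"
```

```text
r 0.1501 th 127.2 yaw 127.8 swing 1.205 Ftan -3.3 Frad 0.7 Fz -0.6 z 0.0888
[317.63829787 217.04255319] 47 315 320 212 223
```

```bash

python3 -m inch '[[[30,0,-0.5,0,-0.2],[30,0,-1,0,-0.4],[30,0,-1,0,-0.4]]]' >/dev/null; python3 st.py
python3 -m inch '[[[30,0,-0.5,0,-0.2],[30,0,-1,0,-0.4],[30,0,-1,0,-0.4]]]' >/dev/null; python3 st.py
```

```text
r 0.1501 th 127.6 yaw 128.2 swing 1.212 Ftan -3.4 Frad 0.5 Fz -1.6 z 0.0888
r 0.1501 th 128.1 yaw 128.6 swing 1.220 Ftan -3.6 Frad -0.1 Fz -2.2 z 0.0887
```

```bash

python3 -m inch '[[[30,0,-0.5,0,-0.2],[30,0,-1,0,-0.4],[30,0,-1,0,-0.4]]]' >/dev/null; python3 st.py
python3 -m inch '[[[30,0,-0.5,0,-0.2],[30,0,-1,0,-0.4],[30,0,-1,0,-0.4]]]' >/dev/null; python3 st.py
python3 -c "
from h import *
im=snap('scene','s12.png').astype(int)
M=(im[...,0]-im[...,2]>70)&(im[...,0]-im[...,1]>70)
mk,ck,ak=comp(M,(315,212));ys,xs=np.nonzero(mk);print(ck,ak,xs.min(),xs.max(),ys.min(),ys.max())"
```

```text
r 0.1501 th 128.5 yaw 129.0 swing 1.227 Ftan -3.7 Frad 0.3 Fz -1.8 z 0.0888
r 0.1501 th 128.8 yaw 129.4 swing 1.234 Ftan -4.0 Frad 0.4 Fz -0.9 z 0.0887
[318.5        217.70833333] 48 316 321 213 223
```

```bash

python3 -m inch '[[[30,0,-0.5,0,-0.2],[30,0,-1,0,-0.4],[30,0,-1,0,-0.4]]]' >/dev/null; python3 st.py
python3 -m inch '[[[30,0,-0.5,0,-0.2],[30,0,-1,0,-0.4],[30,0,-1,0,-0.4]]]' >/dev/null; python3 st.py
python3 -c "
from h import *
a=np.radians(60.15)
p=np.array([.5218+.15*np.cos(a),-.3942+.15*np.sin(a)])
print(proj('scene',[np.r_[p,.088]]),'obs 305.5 189.7')
im=snap('scene','s13.png').astype(int)
M=(im[...,0]-im[...,2]>70)&(im[...,0]-im[...,1]>70)
mk,ck,ak=comp(M,(315,212));ys,xs=np.nonzero(mk);print(ck,ak,xs.min(),xs.max(),ys.min(),ys.max())
for th in (126,128,130): 
  a=np.radians(th);p=np.array([.5218+.15*np.cos(a),-.3942+.15*np.sin(a)]);print(th,proj('scene',[np.r_[p,z] for z in(.081,.088,.094)]).round(1).tolist())"
```

```text
r 0.1501 th 129.2 yaw 129.8 swing 1.240 Ftan -4.0 Frad 0.7 Fz -1.0 z 0.0888
r 0.1501 th 129.6 yaw 130.2 swing 1.247 Ftan -3.9 Frad 0.2 Fz -1.5 z 0.0888
[[305.21226824 190.7306415 ]] obs 305.5 189.7
[319.08163265 217.7755102 ] 49 317 321 213 223
126 [[317.7, 218.8], [317.8, 217.2], [317.9, 215.8]]
128 [[318.9, 219.4], [319.0, 217.8], [319.1, 216.5]]
130 [[320.1, 220.0], [320.2, 218.5], [320.3, 217.1]]
```

```bash

python3 -m inch '[[[30,0,-0.5,0,-0.2],[30,0,-1,0,-0.4],[30,0,-1,0,-0.4]]]' >/dev/null; python3 st.py
python3 -m inch '[[[30,0,-0.5,0,-0.2],[30,0,-1,0,-0.4],[30,0,-1,0,-0.4]]]' >/dev/null; python3 st.py
```

```text
r 0.1501 th 129.9 yaw 130.6 swing 1.252 Ftan -3.8 Frad -0.2 Fz -2.2 z 0.0888
r 0.1500 th 130.2 yaw 131.0 swing 1.257 Ftan -5.2 Frad 1.5 Fz -2.2 z 0.0888
```

```bash

python3 -m inch '[[[30,0,-0.5,0,0],[30,0,-1,0,0],[30,0,-1,0,0]]]' >/dev/null; python3 st.py
python3 -m inch '[[[30,0,-0.5,0,0],[30,0,-0.8,0,0],[30,0,-0.8,0,0]]]' >/dev/null; python3 st.py
```

```text
r 0.1500 th 130.5 yaw 131.0 swing 1.262 Ftan -7.1 Frad 0.6 Fz -2.4 z 0.0888
r 0.1501 th 130.6 yaw 131.1 swing 1.265 Ftan -7.4 Frad 1.7 Fz -2.5 z 0.0888
```

Force is rising against the stop at about 7 N. Backing off, opening, and lifting clear.

```bash

python3 -m inch '[[[34,0,2,0,0],[38,0,4,0,0],[40,0,6,0,0],[40,0,6,0,0]]]' >/dev/null; python3 st.py
python3 -m inch '[[[40,0,6,-15,0],[40,0,6,-40,0],[40,0,6,-75,0],[40,0,6,-110,0],[40,0,6,-140,0]]]' | head -2; python3 st.py
python3 -m inch '[[[40,40,0,0,0],[40,80,0,0,0],[40,120,0,0,0],[40,160,0,0,0],[40,190,0,0,0]]]' | head -2
python3 -c "
from h import *
avg(2)
T=snap('top','t14.png').astype(int);S=snap('scene','s14.png').astype(int)
C=[]
for im,sd in((T,(325,245)),(S,(317,217))):
  M=(im[...,0]-im[...,2]>70)&(im[...,0]-im[...,1]>70);m,c,a=comp(M,sd);print(c,a);C.append(c)
k,e=tri('top',C[0],'scene',C[1]);d=k[:2]-[.5218,-.3942];print(k,e,np.linalg.norm(d),np.arctan2(d[1],d[0])-np.radians(38.1)-.35)
a=cv2.imread('pics/t14.png')[165:265,285:385];b=cv2.imread('pics/s14.png')[180:255,290:365]
cv2.imwrite('pics/c14.png',np.hstack([cv2.resize(x,(400,400),interpolation=2) for x in(a,b)]))"
```

```text
r 0.1500 th 128.8 yaw 131.0 swing 1.233 Ftan -0.2 Frad -0.2 Fz -0.1 z 0.0888
t: 24.85
ee_pos: [0.432, -0.2737, 0.2309]
r 0.1503 th 126.7 yaw 131.0 swing 1.196 Ftan -0.4 Frad -0.5 Fz 0.6 z 0.2309
t: 25.27
ee_pos: [0.3051, -0.1284, 0.2284]
avg [ 0.3032 -0.1264  0.2281  2.2884] sd [0.0013 0.001  0.0003 0.0008]
[316.83783784 240.89189189] 37
[319.5        218.76190476] 42
[ 0.43052226 -0.27765815  0.08275442] 0.0013994572800936397 0.14803252523117325 1.2202501798882754
```

View pics/c14.png

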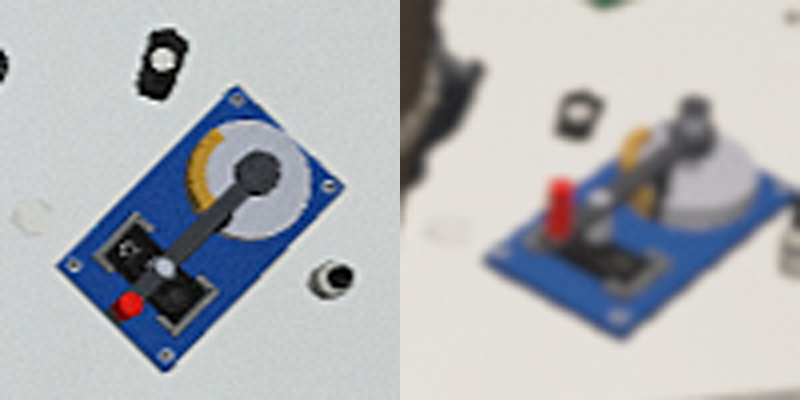

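The handle lies over the nest and the fob at (160,265). The knob sits about 9 mm lower than at the start, at swing 1.22, so the handle is down in the notch. The neighbouring items are undisturbed.

```bash
python3 -c "
from station import bot
print(bot.sign_off())"
```

```text
the job is handed in; nothing more can be done
None
```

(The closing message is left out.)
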